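# Air the spice chest: set its sprung glass door on the stop pin

## Robot

A 6-joint arm with a two-finger parallel gripper is mounted at the origin on the work surface. World frame = base frame: x ahead of the robot, y to its left, z up, the work surface at z = 0. Lengths are in m, angles in degrees, forces in N, time in s.
With the tool pointing down it reaches from about 0.325 to 0.85 m from the base axis. Payload 15.5 kg.
Tool frame: the origin (TCP) lies at the very end of the fingers, on their centre line; the grasp point (between the pads) lies arm.grip_depth behind it (arm.grip_depth is the distance from the TCP to the grasp point, in m); z points along the fingers, y is the line along which they close (so a half turn about z gives the same grasp; the last joint's range is limited). The gripper opens to 91 mm and grips with 3 to 60 N. Pads are 32 mm wide; open, the fingers measure 118 mm over their backs; the gripper's body (76 mm by 178 mm) begins 60 mm behind the grasp point.
Start: joints at [65.231, 28.281, 77.091, -0, 74.628, -5.472], TCP at [0.207, 0.59, 0.214] pointing down, gripper open.
Joint ranges: [-166.48, 166.48], [-47.26, 123.95], [12.59, 153.08], [-70.14, 250.14], [6.76, 159.57], [-176.63, 176.63]. Speed limits (degrees/s): [108.29, 108.29, 147.25, 172.46, 172.46, 172.46].

## Interface

Orientations are given as a 3x3 rotation matrix whose columns are the frame's x, y, z axes.
In Python, from rig import arm gives the robot as it stands. Calls block until the motion is done:
- arm.move_to(position, orientation): joint-space move of the TCP to a pose.
- arm.move_l(position, orientation=None, feed=0.15): straight line of the TCP; orientation=None keeps the orientation; feed is the mean speed in m/s.
- arm.move_joints(angles): joint-space move.
- arm.grip(opening): finger opening in m; the grip force is fixed at half the most; returns when the fingers have stopped.
- arm.sleep(seconds).
- arm.solve_ik(position, orientation): joint angles nearest the present ones, or None.
- arm.snapshot(name): name is "scene" or "top" or "wrist"; returns the picture (400x640x3 uint8, red, green, blue); there is no depth.
- arm.get_calibration(name): a dict with "intrinsics" (3x3 intrinsics, pixels), "cam_to_world" (4x4, takes a point from camera to world coordinates). Camera axes: x right, y down, z forward; pixel columns grow to the right and rows downward; lengths in m; the calibration is good to about 2 mm. A picture is of the moment at which its call begins: read the wrist's pose just before it. get_calibration takes no time and is no camera call; for the wrist camera it gives the pose at the moment of the call.
A pose or a line that the arm cannot do raises arm.Unreachable and nothing moves.
- arm.sign_off(): hands the job in; it is judged then, once.
Readings, each from a call of its own:
- arm.current_t(): time.
- arm.current_joint_positions(): joint angles.
- arm.current_dq(): joint speeds.
- arm.current_tau(): joint torques, N m.
- arm.current_ee_pos(): TCP position.
- arm.current_tool_rot(): TCP orientation.
- arm.current_force(): force on the tool from outside, world axes, zero at the start.
- arm.current_torque(): the same for the moment, N m.
- arm.current_width(): finger opening in m.
- arm.current_grasp_force(): force on a finger pad.
Only numpy, scipy, OpenCV 4.12 (cv2) and the standard library are available. Lean on these libraries where they do the work, as an engineer would, in place of code of your own. Each camera call takes 0.05 s, during which the arm holds its last target. There are 200 camera calls.

## Task

The low spice chest on the bamboo riser has a sprung glass door that slides over its top. Push the door open by its raised rail until its catch has passed the stop pin, without ramming it against the end of its travel, then let go so that the spring brings it back onto the pin and it stays there half open. Only push: pinch and lift nothing, and leave the jars, the canister and the citrus press standing where they are.

Things in the scene. Friction and masses are not known exactly. Their poses are not given: they have to be found in the camera images.
- chest: low wooden spice chest, 320 (x) x 230 (y) x 80 mm high, fixed on a bamboo riser whose top is 40 mm above the sill. Origin: centre of its underside. Its x axis is the direction in which the door opens (shut end at -x); z up. The yaw of the chest varies. The door, 150 x 150 mm and 8 mm thick with a glass pane in a wooden frame, lies on the chest top; its upper side is 90 mm above the chest's underside
- door (a joint): travel of the door along the chest's +x, m. 0 = shut, 0.14 = the end of its travel. A spring pulls it shut (about 3 N at 0, 6 N half way, 8 N at the end; damped, it needs some 3 N more when pushed at 0.1 m/s). On the way it rides over the sprung stop pin, from 0.025 to 0.076 (up to about 4 N more); let go below 0.075 it slides shut again, let go beyond 0.080 it comes back and latches on the pin at about 0.075
- push_face (a point): middle of the upright near face (facing the chest's -x) of the wooden rail raised across the door, moves with the door. The rail is 150 mm long along the chest's y and stands 30 mm above the door, 15 mm above and below this point; its far side slopes down to the pane. The door reaches 45 mm further to the chest's -x than this face
- pin_top (a point): top of the stop pin, an upright brass pin 10 mm thick in the chest's right-hand (-y) border, 15 mm proud, sprung so that it dips as the steel catch on the door's right-hand edge rides over it. At the latch the catch's back rests on the pin's far side
- canister: red ceramic canister with a knobbed lid, 80 mm across, 120 mm high, standing loose on the riser beside the chest; origin at the centre of its foot. Leave alone
- tall_jar: glass jar with a cork top, 68 mm across, 130 mm high, loose on the riser; origin at the centre of its foot. Leave alone
- short_jar: glass jar with a cork top, 76 mm across, 95 mm high, loose on the riser; origin at the centre of its foot. Leave alone
- citrus_press: round steel citrus press with a ribbed cone, 82 mm across, 73 mm high, loose on the riser; origin at the centre of its foot. Leave alone

How it is judged (in metres and radians):
On the way, in this order (a step that is already met when the one before it is completed fails the run):
1. the door is pushed past the stop pin (travel over 79 mm) (value of joint door above 0.079 m), for 0.02 s.
2. let go, the door has come back onto the pin (travel 70 to 78 mm, untouched) (value of joint door between 0.07 and 0.078 m and contact force between the fingers and chest below 0.1 N), for 0.2 s.
At the end, for the whole second after the job is handed in: the door rests latched on the stop pin (travel 70 to 78 mm), untouched and still, and the four loose things stand where they stood (value of joint door between 0.07 and 0.078 m and velocity of joint door between -0.005 and 0.005 m/s and distance of each of canister, tall_jar, short_jar, citrus_press from where it was at the start of the episode below 0.015 m and angle between each of canister, tall_jar, short_jar, citrus_press's own z axis and vertical below 0.3 rad).
It fails at once if the door is rammed against the end of its travel (over 137 mm) (value of joint door above 0.137 m).
It fails at once if a jar, the canister or the press is moved over 15 mm, lifted or tipped (distance of any of canister, tall_jar, short_jar, citrus_press from where it was at the start of the episode above 0.015 m or angle between any of canister, tall_jar, short_jar, citrus_press's own z axis and vertical above 0.3 rad).
It fails at once if a jar, the canister or the press is squeezed or pushed (over 5 N from the fingers) (contact force between the fingers and canister above 5 N or contact force between the fingers and tall_jar above 5 N or contact force between the fingers and short_jar above 5 N or contact force between the fingers and citrus_press above 5 N).
It fails at once if the rail is pinched between the fingers (over 3 N on both its sides at once) (contact force between the fingers and door_c1 above 3 N and contact force between the fingers and door_c2 above 3 N).
It also fails if it takes over 32 s, if anything falls off the work surface, if the arm or the gripper's body presses on something with over 40 N, if the wrist force passes 120 N, or if a joint passes its speed limit or range.

## Working session

There is one attempt and no reset: what is moved stays moved. The work goes in short steps, each a Python script; the robot and the scene stay as the last script left them, time stands still between calls to the robot, and variables do not carry over. Pictures are saved under pics/ and viewed, at most 10 in all, crops included, and the job is handed in when it is done.

```bash
mkdir -p pics; ls
python3 - <<'E'
from rig import arm
import cv2, numpy as np
np.set_printoptions(precision=4,suppress=True)
for n in ("scene","top"):
    im=arm.snapshot(n); cv2.imwrite(f"pics/{n}0.png",im[:,:,::-1])
    c=arm.get_calibration(n); print(n,np.array(c["intrinsics"]),np.array(c["cam_to_world"]))
print(arm.grip_depth,arm.current_t(),arm.current_tool_rot())
E
```

```text
pics
scene [[509.6934   0.     317.1701]
 [  0.     509.6934 198.4363]
 [  0.       0.       1.    ]] [[-0.446   0.7687 -0.4585  1.0283]
 [ 0.8949  0.3758 -0.2405  0.2509]
 [-0.0126 -0.5176 -0.8555  0.9642]
 [ 0.      0.      0.      1.    ]]
top [[447.7392   0.     313.1522]
 [  0.     447.7392 204.2414]
 [  0.       0.       1.    ]] [[-0.0193 -0.9917  0.1272  0.4681]
 [-0.9997  0.0176 -0.0148  0.0409]
 [ 0.0124 -0.1274 -0.9918  1.0174]
 [ 0.      0.      0.      1.    ]]
0.0188 0.1 [[-0.9438  0.3305 -0.0005]
 [ 0.3305  0.9438 -0.001 ]
 [ 0.0001 -0.0011 -1.    ]]
```

View pics/scene0.png

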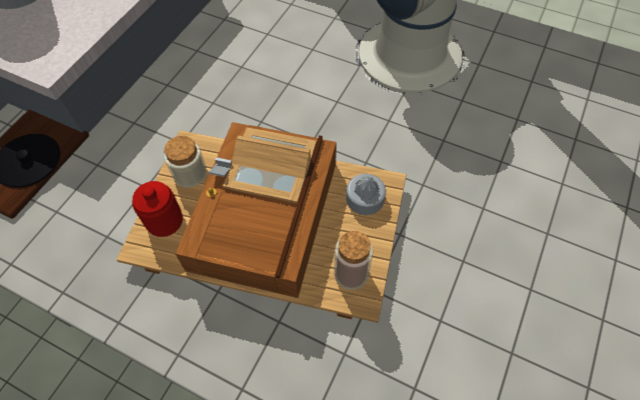

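View pics/top0.png

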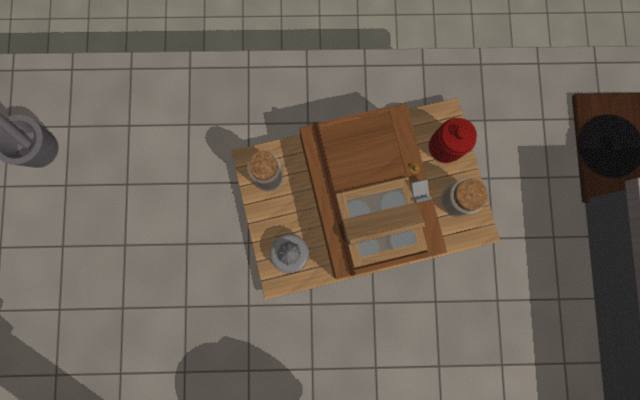

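The scene view shows the chest with its door at the robot-side (shut) end. In the top view the chest spans about (302,125)–(445,275), the rail runs near (345,230)–(425,215), and the pin is at (413,168). I'll zoom in for exact corners.

Run:
```python
import cv2
im=cv2.imread("pics/top0.png")[95:295,290:490]
cv2.imwrite("pics/c1.png",cv2.resize(cv2.convertScaleAbs(im,alpha=1.5),None,fx=3,fy=3,interpolation=cv2.INTER_CUBIC))
im=cv2.imread("pics/scene0.png")[115:235,180:345]
cv2.imwrite("pics/c2.png",cv2.resize(im,None,fx=4,fy=4,interpolation=cv2.INTER_CUBIC))
```

```text
(no output)
```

View pics/c1.png

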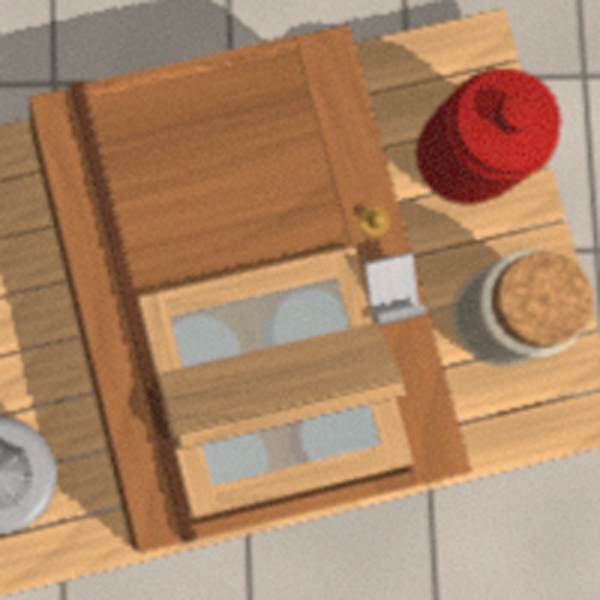

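View pics/c2.png

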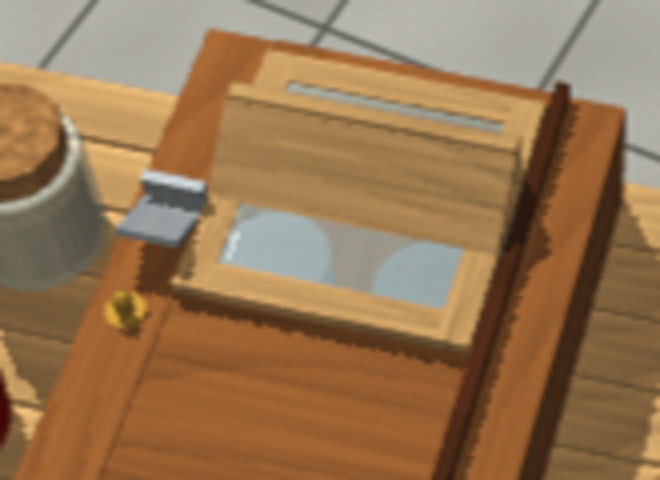

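The crops show the chest top corners in c1 at (32,98), (350,27), (470,470) and (138,550), and the near edge of the door from (190,518) to (412,468). In c2 the rail's top edge runs from (230,90) to (522,148). A dark raised strip, or rail guide, lies on the left side.

```bash
cat > h.py <<'E'
from rig import arm
import numpy as np, cv2
np.set_printoptions(precision=4,suppress=True)
def ray(name,px,z):
    c=arm.get_calibration(name); K=np.array(c["intrinsics"]); T=np.array(c["cam_to_world"])
    d=T[:3,:3]@np.linalg.inv(K)@np.array([px[0],px[1],1.]); return T[:3,3]+d*(z-T[2,3])/d[2]
E
python3 - <<'E'
from h import *
t=lambda u,v:((u+.5)/3-.5+290,(v+.5)/3-.5+95)
s=lambda u,v:((u+.5)/4-.5+180,(v+.5)/4-.5+115)
P=[ray("top",t(*p),.12) for p in [(138,550),(470,470),(350,27),(32,98)]]
c=np.mean(P,0); yaw=np.arctan2(*((P[3]+P[2]-P[0]-P[1])[[1,0]])); yaw2=np.arctan2(*((P[0]+P[3]-P[1]-P[2])[[1,0]]))-np.pi/2
print(np.array(P),c,np.degrees([yaw,yaw2]))
ex=np.array([np.cos(yaw),np.sin(yaw),0]);ey=np.array([-ex[1],ex[0],0])
def L(n,p): p=p-c; print(n,np.array([p@ex,p@ey]),p+c)
for i,p in enumerate(P): L(f"corner{i}",p)
L("door near L",ray("top",t(190,518),.13));L("door near R",ray("top",t(412,468),.13))
for q in [(182,443),(403,390),(178,435)]: L("rail top(top)",ray("top",t(*q),.16))
for q in [(230,90),(522,148)]: L("rail top(scene)",ray("scene",s(*q),.16))
for q in [(130,312)]: L("pin scene",ray("scene",s(*q),.135))
L("pin top",ray("top",t(377,217),.135))
for n,q,z in [("shortjar?",(545,300),.15),("can",(500,100),.15)]: L(n,ray("top",t(*q),z))
L("talljar/short2",ray("top",(264,163),.16));L("press",ray("top",(290,252),.11))
E
```

```text
[[ 0.4351 -0.0142  0.12  ]
 [ 0.4834 -0.2371  0.12  ]
 [ 0.7912 -0.171   0.12  ]
 [ 0.7437  0.0509  0.12  ]] [ 0.6134 -0.0928  0.12  ] [12.0252 12.1516]
corner0 [-0.158   0.1141] [ 0.4351 -0.0142  0.12  ]
corner1 [-0.1572 -0.1141] [ 0.4834 -0.2371  0.12  ]
corner2 [ 0.1577 -0.1135] [ 0.7912 -0.171   0.12  ]
corner3 [0.1575 0.1135] [0.7437 0.0509 0.12  ]
door near L [-0.1451  0.0766] [ 0.4555 -0.0482  0.13  ]
door near R [-0.1467 -0.0739] [ 0.4853 -0.1957  0.13  ]
rail top(top) [-0.0969  0.0731] [ 0.5033 -0.0415  0.16  ]
rail top(top) [-0.0962 -0.0733] [ 0.5346 -0.1845  0.16  ]
rail top(top) [-0.0914  0.0744] [ 0.5085 -0.0391  0.16  ]
rail top(scene) [-0.0907 -0.0721] [ 0.5397 -0.1823  0.16  ]
rail top(scene) [-0.0912  0.0784] [ 0.5078 -0.0352  0.16  ]
pin scene [ 0.0306 -0.0847] [ 0.661  -0.1693  0.135 ]
pin top [ 0.0209 -0.0931] [ 0.6532 -0.1795  0.135 ]
shortjar? [-0.0599 -0.1823] [ 0.5928 -0.2836  0.15  ]
can [ 0.0772 -0.1895] [ 0.7283 -0.2621  0.15  ]
talljar/short2 [0.0913 0.2007] [0.6608 0.1225 0.16  ]
press [-0.0872  0.1911] [0.4882 0.0759 0.11  ]
```

```bash
cat >> h.py <<'E'
yaw=np.radians(12.09); C=np.array([.6134,-.0928,0])
ex=np.array([np.cos(yaw),np.sin(yaw),0]); ey=np.array([-ex[1],ex[0],0])
R=np.c_[-ex,ey,[0,0,-1]]
W=lambda x,z,y=0.: C+x*ex+y*ey+np.array([0,0,z])
X=lambda: float((np.array(arm.current_ee_pos())-C)@ex)
F=lambda: float(np.array(arm.current_force())@ex)
E
python3 - <<'E'
from h import *
arm.grip(0.0)
arm.move_to(W(-.145,.25),R)
arm.move_l(W(-.145,.142),feed=.12)
f0=F(); print("start",X(),f0,arm.current_force(),arm.current_width(),arm.current_t())
x=-.130
arm.move_l(W(x,.142),feed=.1); print(X(),F())
while x<-.095:
    x+=.003; arm.move_l(W(x,.142),feed=.03); f=F()-f0
    print(round(x,3),round(X(),4),round(f,2))
    if abs(f)>2: break
im=arm.snapshot("scene"); cv2.imwrite("pics/s1.png",cv2.resize(im[100:260,150:390],None,fx=3,fy=3)[:,:,::-1])
print(arm.current_t())
E
```

```text
start -0.1446604007525278 -0.45235490669728 [-0.3263 -0.6365  0.0896] 0.0004472492821209012 5.2083
-0.12949819411381625 -0.8623386126928277
-0.127 -0.1271 0.6
-0.124 -0.1239 -0.18
-0.121 -0.1208 0.32
-0.118 -0.1178 -0.17
-0.115 -0.1152 -2.02
6.8083
```

View pics/s1.png

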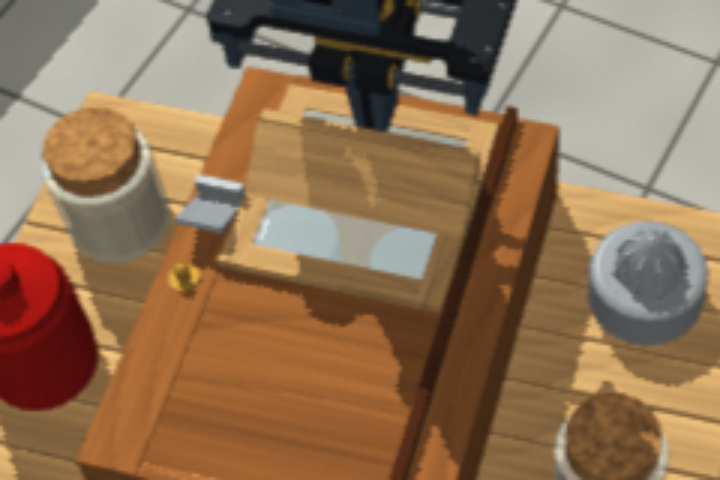

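The picture shows the closed fingers against the near face of the rail, about (370,125) in the crop. The first contact, at TCP x ≈ -0.115, agrees with the vision estimate. Next I push to about 0.097 m of travel and then back off.

Run:
```python
from h import *
for x in (-.075,-.045,-.0185):
    arm.move_l(W(x,.142),feed=.05); print(x,X(),F(),arm.current_t())
arm.sleep(.1); print(X(),F())
arm.move_l(W(-.10,.142),feed=.08); arm.sleep(.3); print(X(),F())
arm.move_l(W(-.10,.25),feed=.15)
arm.move_l(W(-.16,.30),feed=.15)
print(arm.current_t())
im=arm.snapshot("scene"); cv2.imwrite("pics/s2.png",cv2.resize(im[100:260,150:390],None,fx=3,fy=3)[:,:,::-1])
```

```text
-0.075 -0.07509981985620737 -4.550519648005369 7.7583
-0.045 -0.04458536429099348 -0.4000376093697925 8.5083
-0.0185 -0.01894938421171157 -6.174691384941261 9.1917
-0.01905557758546335 -6.428590764445145
-0.09986596229443671 -0.17301980993762212
12.2917
```

View pics/s2.png

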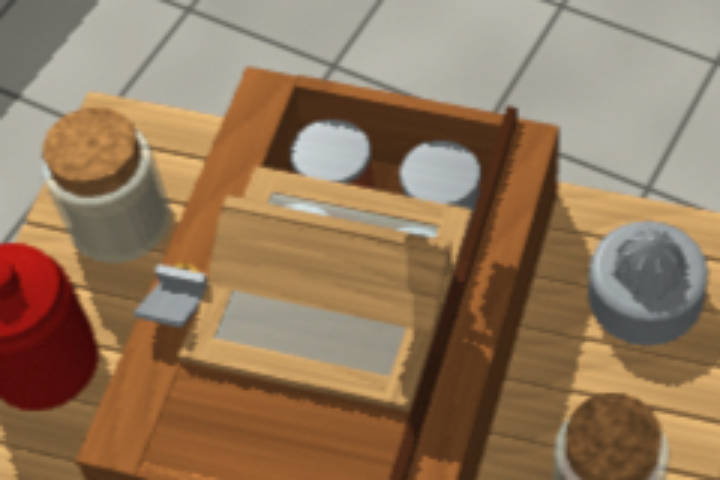

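The picture shows the door half open. The catch at (180,290) is past the pin, which shows just behind it at (185,268), and all four loose things stand where they were. I'm handing it in.

Run:
```python
from h import *
for q in [(228,205),(452,255)]: print((ray("scene",((q[0]+.5)/3-.5+150,(q[1]+.5)/3-.5+100),.16)-C)@ex+.091)
print(arm.sign_off())
```

```text
0.07627964867815852
0.07839505662853982
the job is handed in; nothing more can be done
None
```

I pushed the door about 0.097 m, past the stop pin, and let go; it came back onto the pin and stayed half open at about 0.076–0.078 m by camera (the pin holds it at about 0.075), the jars, canister and press were left where they stood, and I handed the job in without seeing a verdict.

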